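# Set the divider of a market-stall display tray and stock both bays

## Robot

A 6-joint arm with a two-finger parallel gripper is mounted at the origin on the work surface. World frame = base frame: x ahead of the robot, y to its left, z up, the work surface at z = 0. Lengths are in mm, angles in rad, forces in N, time in s.
With the tool pointing down it reaches from about 350 to 1000 mm from the base axis. Payload 7.1 kg.
Tool frame: the origin (TCP) lies at the very end of the fingers, on their centre line; the grasp point (between the pads) lies 19 mm behind it; z points along the fingers, y is the direction in which the jaws open and shut (so a half turn about z gives the same grasp; the last joint's range is limited). The gripper opens to 85 mm and grips with 20 to 120 N. Pads are 22 mm wide; open, the fingers measure 114 mm over their backs; the gripper's body (76 mm by 85 mm) begins 54 mm behind the grasp point. The pads swing forward as they close: fully open they stand 13 mm farther back than shut.
Start: joints at [1.11, 0.423, 1.63, -0, 1.089, -0.019], TCP at [267.197, 564.987, 231.319] pointing down, gripper open.
Joint ranges: [-3, 3], [-0.9, 2.11], [0.09, 2.58], [-1.31, 4.45], [0.11, 2.69], [-2.54, 2.54]. Speed limits (rad/s): [2.39, 2.39, 3.01, 3.14, 3.14, 3.14].

## Interface

Orientations are given as a rotation vector (axis times angle).
In Python, from bench import bot gives the robot as it stands. Calls block until the motion is done:
- bot.move_pose(position, orientation): joint-space move of the TCP to a pose.
- bot.servo_line(position, rot=None, feed=150, threshold=None): straight line of the TCP; rot=None keeps the orientation; feed is the mean speed in mm/s. With threshold (N) it stops when the force on the tool has changed by that much, and returns True; else False.
- bot.set_joints(angles): joint-space move.
- bot.set_gripper(opening): finger opening in mm; the grip force is fixed at half the most; returns when the fingers have stopped.
- bot.sleep(seconds).
- bot.solve_ik(position, orientation): joint angles nearest the present ones, or None.
- bot.observe(): the state.
- bot.capture(name): name is "side" or "top"; returns a dict with "frame" (480x640x3 uint8, red, green, blue), "K" (3x3 intrinsics, pixels), "k1" (the pictures are not rectified: a ray, as slopes to the right and down, at radius r is drawn at 1 + k1 r^2 times it, then the intrinsics apply), "R" (3x3) and "t" (3): a world point X has camera coordinates R X + t. Camera axes: x right, y down, z forward; pixel columns grow to the right and rows downward; lengths in mm; the calibration is good to about 2 mm. A picture is of the moment at which its call begins. There is no depth.
A pose or a line that the arm cannot do raises bot.Unreachable and nothing moves.
- bot.job_done(): hands the job in, once; it reports no verdict.
The state is a dict: "time": time; "q": joint angles; "qd": joint speeds; "joint_torque": joint torques, N m; "position": TCP position; "ee_rot": TCP orientation; "ft_force": force on the tool from outside, world axes, zero at the start; "moment": the same for the moment, N m; "opening": finger opening in mm.
Only numpy, scipy, OpenCV 4.12 (cv2) and the standard library are available. Lean on these libraries where they do the work, as an engineer would, in place of code of your own. Each camera call takes 0.05 s, during which the arm holds its last target.

## Task

Get the display tray on the stall ready: loosen the black clamp knob, slide the divider until it lines up with the brass pointer, and turn the knob fully tight again. Then stand every little bottle upright on the tray's floor in the bay at the end where the bottle-shaped plaque lies, and every little jar in the bay at the jar-shaped plaque. Leave the other goods on the table where they are, and leave the divider clamped at the pointer.

Things in the scene. Friction and masses are not known exactly. Their poses are not given: they have to be found in the camera images.
- tray_floor (a point): Centre of the inner floor of the wooden display tray (fixed to the table; floor 8 mm above the table). Tray axes: x away from the robot, y to the left along the tray's length, turned a little from start to start. Inside it is 180 mm in x by 340 mm in y; its walls are 5 mm thick and 38 mm high above the table.
- tray: The wooden display tray, 350 mm long in y; origin under its centre on the table, axes as tray_floor. Beyond its far wall an aluminium rail (x 100 to 130 mm, top 40 mm above the table) runs along y, beyond that a wooden ledge (x 130 to 190 mm, top at 16 mm).
- divider (a joint): Where the sliding divider stands along the rail: its y in the tray frame, m (0 = middle of the tray, + = left), range -0.135 to 0.135. Loose, it slides with about 2 N plus light damping (6 N per m/s); with the clamp knob tight it holds against some 30 N.
- divider_plate (a point): Point of the divider in the tray's middle (tray x = 0), at its top edge, 50 mm above the table. The divider is an upright plywood plate, 5 mm thick (y), 176 mm long (x), from 10 to 50 mm above the table, which splits the tray into a left bay (+y) and a right bay (-y). It hangs from a saddle riding on the rail. Axes as the tray's.
- divider_index (a point): Index line of the divider. The saddle (40 mm in x, 50 mm in y) rides on the rail at tray x = 115 mm; this is the middle of the saddle's far edge, top face, 50 mm above the table, 20 mm beyond the knob's axis, in line with the plate. This is what is lined up with the brass pointer.
- knob (a joint): Angle of the black clamp knob on top of the saddle, rad: 0 = fully tight against its stop (clockwise from above), growing counterclockwise to 1.4 = fully loose (stop). It bites below about 0.55; above that the divider is free. Needs about 0.15 to 0.3 N m and stays where it is left.
- knob_grip (a point): On the knob's vertical axis at the height to grip, 72 mm above the table. The knob has a bar grip 44 mm long, 14 mm thick, from 56 to 83 mm above the table, over a disc 38 mm across. This point's x axis is along the bar and turns with it; fully tight the bar lies along the tray's x, and the fingers then close along the tray's y.
- pointer: Brass pointer on the ledge just beyond the rail (an upright tab 6 mm wide in y, 22 mm high, on a 20 by 24 mm foot), fixed. It shows where the divider belongs: the divider's index line must have the same tray y. Origin under the tab's middle; axes as the tray's.
- plaque_bottle: Flat dark wooden plaque, the outline of a bottle (34 mm wide, 85 mm long), lying fixed on the ledge near one end of the tray: the little bottles belong in the bay at this end. Origin at its middle.
- plaque_jar: Flat dark wooden plaque, the outline of a squat jar (48 mm wide, 50 mm long), lying fixed on the ledge near the other end: the little jars belong in the bay at that end. Origin at its middle.
- bottle1: A little amber glass bottle with a paper label: body 38 mm across and 54 mm high, then a narrow neck and cap 19 mm across up to 85 mm; 0.09 to 0.17 kg. Stands on the table at the start. Origin: centre of its base, z axis up through the neck. Absent in some starts.
- bottle2: A little amber glass bottle with a paper label: body 38 mm across and 54 mm high, then a narrow neck and cap 19 mm across up to 85 mm; 0.09 to 0.17 kg. Stands on the table at the start. Origin: centre of its base, z axis up through the neck. Absent in some starts.
- bottle3: A little amber glass bottle with a paper label: body 38 mm across and 54 mm high, then a narrow neck and cap 19 mm across up to 85 mm; 0.09 to 0.17 kg. Stands on the table at the start. Origin: centre of its base, z axis up through the neck. Absent in some starts.
- jar1: A squat little amber glass jar with a paper label and steel lid: 48 mm across, 50 mm high; 0.1 to 0.18 kg. Stands on the table at the start. Origin: centre of its base, z axis up through the lid. Absent in some starts.
- jar2: A squat little amber glass jar with a paper label and steel lid: 48 mm across, 50 mm high; 0.1 to 0.18 kg. Stands on the table at the start. Origin: centre of its base, z axis up through the lid. Absent in some starts.
- jar3: A squat little amber glass jar with a paper label and steel lid: 48 mm across, 50 mm high; 0.1 to 0.18 kg. Stands on the table at the start. Origin: centre of its base, z axis up through the lid. Absent in some starts.
- bangle: Bystander, to be left alone: a flat dark wooden bangle, 68 mm across, 12 mm high. Origin: centre of its underside.
- coaster: Bystander, to be left alone: a flat cork coaster, 72 mm across, 10 mm high. Origin: centre of its underside.
- gourd_bowl: Bystander, to be left alone: a dark bowl, 110 mm across, 55 mm high. Origin: centre of its underside.
- sauce_bottle: Bystander, to be left alone: a big amber bottle, 68 mm across, 210 mm high. Origin: centre of its underside.
- oil_bottle: Bystander, to be left alone: a big green bottle, 64 mm across, 230 mm high. Origin: centre of its underside.
- rain_tube: Bystander, to be left alone: an upright wooden rain tube, 52 mm across, 200 mm high. Origin: centre of its underside.
- honey_jar: Bystander, to be left alone: a big jar, 84 mm across, 100 mm high. Origin: centre of its underside.

How it is judged (in metres and radians):
On the way, in this order (a step that is already met when the one before it is completed fails the run):
1. the clamp knob is loosened (past 0.8 rad) (value of joint knob above 0.8 rad), for 0.1 s.
2. the divider lines up with the brass pointer (within 7 mm) and the knob is tight again (below 0.2 rad) (y of divider_index in the frame of pointer between -0.007 and 0.007 m and value of joint knob below 0.2 rad), for 0.3 s.
At the end, for the whole second after the job is handed in: The divider's index is within 7 mm of the pointer along the rail and the knob is below 0.2 rad; every bottle present stands upright (within 0.2 rad), at rest on the tray's floor, in the bay at the bottle plaque's end, and every jar present in the bay at the jar plaque's end (all of step 2 and x of bottle1 in the frame of tray_floor between -0.09 and 0.09 m and z of bottle1 in the frame of tray_floor between -0.006 and 0.008 m and angle between each of bottle1, bottle2, bottle3, jar1, jar2, jar3's own z axis and vertical below 0.2 rad and linear speed of each of bottle1, bottle2, bottle3, jar1, jar2, jar3 below 0.03 m/s and x of bottle2 in the frame of tray_floor between -0.09 and 0.09 m and z of bottle2 in the frame of tray_floor between -0.006 and 0.008 m and x of bottle3 in the frame of tray_floor between -0.09 and 0.09 m and z of bottle3 in the frame of tray_floor between -0.006 and 0.008 m and x of jar1 in the frame of tray_floor between -0.09 and 0.09 m and z of jar1 in the frame of tray_floor between -0.006 and 0.008 m and x of jar2 in the frame of tray_floor between -0.09 and 0.09 m and z of jar2 in the frame of tray_floor between -0.006 and 0.008 m and x of jar3 in the frame of tray_floor between -0.09 and 0.09 m and z of jar3 in the frame of tray_floor between -0.006 and 0.008 m and ((y of plaque_bottle in the frame of tray_floor above 0 m and y of each of bottle1, bottle2, bottle3 in the frame of divider_plate above 0.012 m and y of each of bottle1, bottle2, bottle3 in the frame of tray_floor below 0.17 m and y of each of jar1, jar2, jar3 in the frame of divider_plate below -0.012 m and y of each of jar1, jar2, jar3 in the frame of tray_floor above -0.17 m) or (y of plaque_bottle in the frame of tray_floor below 0 m and y of each of bottle1, bottle2, bottle3 in the frame of divider_plate below -0.012 m and y of each of bottle1, bottle2, bottle3 in the frame of tray_floor above -0.17 m and y of each of jar1, jar2, jar3 in the frame of divider_plate above 0.012 m and y of each of jar1, jar2, jar3 in the frame of tray_floor below 0.17 m))); the robot touches nothing.
It fails at once if a bystander is shoved (more than 60 mm) or tipped over (distance of any of bangle, coaster, gourd_bowl, sauce_bottle, oil_bottle, rain_tube, honey_jar from where it was at the start of the episode above 0.06 m or angle between any of bangle, coaster, gourd_bowl, sauce_bottle, oil_bottle, rain_tube, honey_jar's own z axis and vertical above 0.6 rad).
Of bottle1, bottle2, bottle3 only 2 to 3 are there at a start; the rules pass over those that are not, and their reading is None.
Of jar1, jar2, jar3 only 2 to 3 are there at a start; the rules pass over those that are not, and their reading is None.
At some moment in a run one of jar1, jar2, jar3 may be knocked a few centimetres aside while the robot is not near it.
Once in a run the grip may slacken for a moment while it holds something.
It also fails if it takes over 208 s, if anything falls off the work surface, if the arm or the gripper's body presses on something with over 40 N, if the wrist force passes 120 N, or if a joint passes its speed limit or range.

## Working session

There is one attempt and no reset: what is moved stays moved. The work goes in short steps, each a Python script; the robot and the scene stay as the last script left them, time stands still between calls to the robot, and variables do not carry over. Pictures are saved under pics/ and viewed, and the job is handed in when it is done.

```bash
ls; mkdir -p pics; cat > h.py <<'E'
import numpy as np, cv2
from bench import bot
def shot(n,name):
    c=bot.capture(n); cv2.imwrite(f'pics/{name}.png',c['frame'][:,:,::-1]); np.savez(f'pics/{name}.npz',**c); return c
def load(name): return dict(np.load(f'pics/{name}.npz'))
def slopes(c,uv):
    K=c['K']; uv=np.atleast_2d(np.array(uv,float))
    d=np.array([float(c['k1']),0,0,0.])
    return cv2.undistortPointsIter(uv[:,None],K,d,None,None,(3,100,1e-10))[:,0] if hasattr(cv2,'undistortPointsIter') else cv2.undistortPoints(uv[:,None],K,d)[:,0]
def cast(c,uv,z):
    s=slopes(c,uv); R=c['R'];t=c['t']
    d=np.c_[s,np.ones(len(s))]@R; o=-R.T@t
    z=np.broadcast_to(z,(len(s),))
    return o+d*((z-o[2])/d[:,2])[:,None]
def proj(c,X):
    X=np.atleast_2d(np.array(X,float))
    return cv2.projectPoints(X,cv2.Rodrigues(c['R'])[0],c['t'].astype(float),c['K'],np.array([float(c['k1']),0,0,0.]))[0][:,0]
E
python3 - <<'E'
from h import *
for n in('top','side'):
    c=shot(n,n+'0'); print(c['K'],c['k1'],-c['R'].T@c['t'],c['R'])
print(bot.observe())
E
```

```text
pics
[[570.26056546   0.         320.73515348]
 [  0.         570.26056546 249.63422952]
 [  0.           0.           1.        ]] -0.08180916228553871 [ 363.83796176   18.55511812 1662.84237525] [[ 0.02424371 -0.99968343  0.00672986]
 [-0.98932282 -0.02495908 -0.14358762]
 [ 0.14371014 -0.0031769  -0.98961473]]
[[525.50307787   0.         316.10964527]
 [  0.         525.50307787 239.18788762]
 [  0.           0.           1.        ]] 0.009759475922808078 [ 383.41336658 -753.39501537  931.10688324] [[ 0.9681355  -0.24980068  0.01769984]
 [-0.16909959 -0.70422604 -0.68954407]
 [ 0.18471326  0.66457905 -0.72402741]]
{'time': 0.1, 'q': array([ 1.11002626e+00,  4.23782294e-01,  1.63061014e+00,  1.29089821e-05,
        1.08857815e+00, -1.89938180e-02]), 'qd': array([ 0.00072391, -0.00183673, -0.00268985, -0.00125823, -0.00058794,
        0.00032161]), 'joint_torque': array([ 5.68884079e-04, -5.58418500e+01, -2.82445049e+01, -5.73781244e-05,
        2.99863044e-03, -1.15991978e-05]), 'position': array([266.96956707, 564.57354236, 230.61360531]), 'ee_rot': array([-6.88246062e-01, -3.06492915e+00,  2.09798129e-03]), 'ft_force': array([ 0.31402338,  0.38350265, -0.60580395]), 'moment': array([-0.01876422,  0.01957026,  0.00413657]), 'opening': 85.45585809043756}
```

View pics/top0.png

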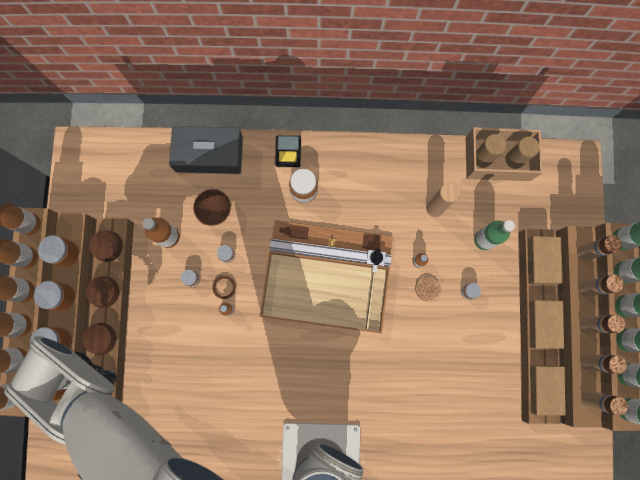

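View pics/side0.png

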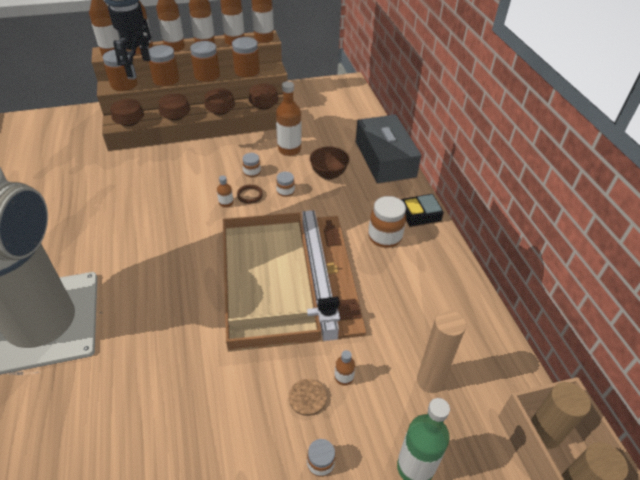

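The top view shows jars near (225,253), (190,278) and (472,291), and little bottles near (225,309) and (421,260). The tray is centred near (327,290), with the knob near (376,257) and the pointer near (332,240). I'll zoom in on it next.

```bash
python3 - <<'E'
import cv2
a=cv2.imread('pics/top0.png');b=cv2.imread('pics/side0.png')
cv2.imwrite('pics/z1.png',cv2.resize(a[210:340,250:405],None,fx=5,fy=4.6,interpolation=3))
cv2.imwrite('pics/z2.png',cv2.resize(b[195:355,210:370],None,fx=3.7,fy=3.7,interpolation=3))
E
```

```text
(no output)
```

View pics/z1.png

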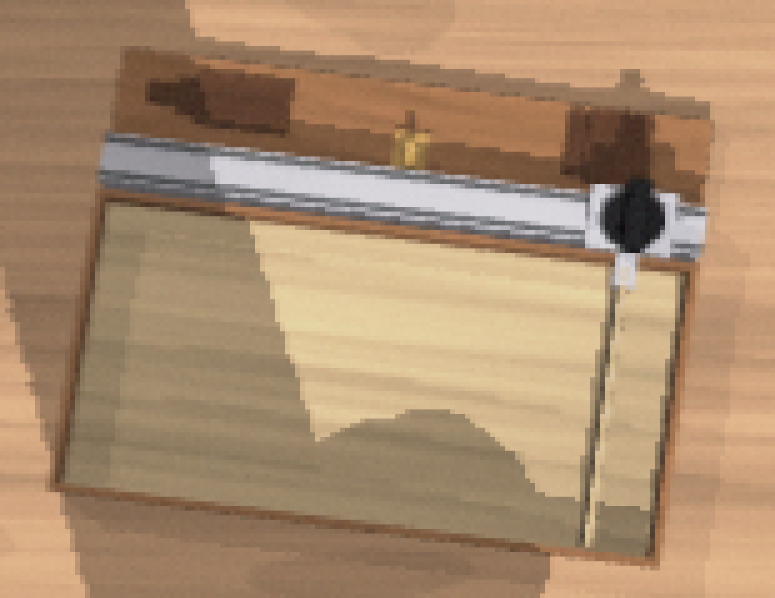

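View pics/z2.png

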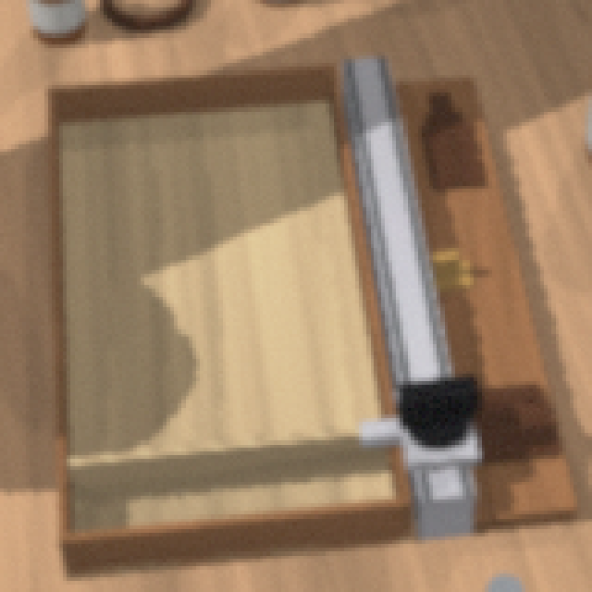

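```bash
cat > m.py <<'E'
from h import *
t=load('top0'); s=load('side0')
Z1=lambda p: np.array(p,float)/[5,4.6]+[250,210]
Z2=lambda p: np.array(p,float)/3.7+[210,195]
def fit(obs,world):
    P=np.array(obs)[:,:2];Q=np.array(world,float)
    pc=P.mean(0);qc=Q.mean(0);U=(Q-qc);V=(P-pc)
    a=np.arctan2((U[:,0]*V[:,1]-U[:,1]*V[:,0]).sum(),(U*V).sum())
    R=np.array([[np.cos(a),-np.sin(a)],[np.sin(a),np.cos(a)]]);o=pc-R@qc
    return a,R,o,P-(Q@R.T+o)
E
python3 - <<'E'
from m import *
q=[[-95,175],[-95,-175],[95,175],[95,-175]]
a=cast(t,Z1([[52,490],[657,567],[103,195],[694,264]]),38)
print(a.round(1)); A,R,o,r=fit(a,q); print(A,o,r.round(1))
b=cast(s,Z2([[48,88],[65,543],[335,65],[410,508]]),38)
print(b.round(1)); A,R,o,r=fit(b,q); print(A,o,r.round(1))
for n,c,p,z in(('knobtop',t,Z1([633,213]),83),('tabtop',t,Z1([411,125]),38),('tabtop s',s,Z2([462,258]),38),('foot t',t,Z1([410,150]),18),('foot s',s,Z2([455,275]),18)):
    w=cast(c,p,z)[0,:2]; print(n,w.round(1),(R.T@(w-o)).round(1))
E
```

```text
[[ 403.9  179.7   38. ]
 [ 365.2 -164.    38. ]
 [ 588.1  157.4   38. ]
 [ 553.2 -183.3   38. ]]
-0.10824834425159179 [477.61359108  -2.57994133] [[ 1.9 -2. ]
 [ 0.9  2.3]
 [-2.8 -3.8]
 [ 0.1  3.5]]
[[ 408.6  185.3   38. ]
 [ 371.7 -163.2   38. ]
 [ 596.6  163.1   38. ]
 [ 555.9 -185.9   38. ]]
-0.11279179376405564 [ 4.83203485e+02 -1.75876373e-01] [[ 0.1  0.9]
 [ 2.6  0.1]
 [-0.7  0. ]
 [-2.  -1.1]]
knobtop [ 578.3 -143.3] [ 110.6 -131.5]
tabtop [637.  -18.9] [154.9  -1.3]
tabtop s [632.4 -20.1] [150.5  -3. ]
foot t [624.3 -19.1] [142.3  -2.9]
foot s [630. -16.] [147.7   0.8]
```

```bash
python3 - <<'E'
import cv2
a=cv2.imread('pics/top0.png');b=cv2.imread('pics/side0.png')
A=cv2.resize(a[225:270,315:400],None,fx=9,fy=9,interpolation=0)
cv2.imwrite('pics/z3.png',A)
cv2.imwrite('pics/z4.png',cv2.resize(b[250:340,300:370],None,fx=6.5,fy=6.5,interpolation=0))
E
```

```text
(no output)
```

View pics/z3.png

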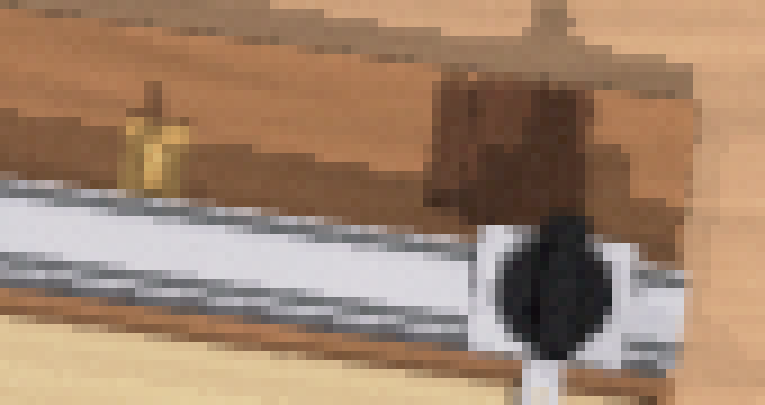

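View pics/z4.png

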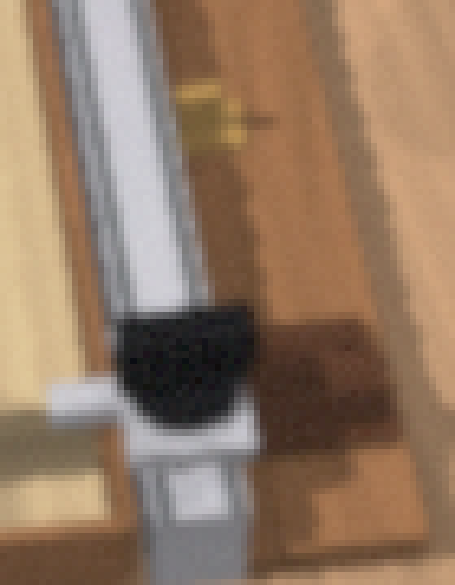

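Bottle plaque is at the left (+y) end and jar plaque at the right. The knob bar lies along tray x, so it's tight. The pointer foot is near top pixel (332.4,241.7). Next come the remaining positions.

```bash
cat > p1.py <<'E'
from m import *
A=-0.1105; o=np.array([480.5,-1.5]); R=np.array([[np.cos(A),-np.sin(A)],[np.sin(A),np.cos(A)]])
Z3=lambda p: np.array(p,float)/9+[315,225]
Z4=lambda p: np.array(p,float)/6.5+[300,250]
def show(n,c,p,z,d=(0,0)):
    w=cast(c,p,z)[0,:2]+R@np.array(d); print(n,w.round(1),(R.T@(w-o)).round(1))
E
python3 - <<'E'
from p1 import *
show('saddle t',t,Z3([549,296]),50)
show('saddle s',s,Z4([194,450]),50,(0,25))
show('knobtop t',t,Z3([562,280]),83)
show('knobtop s',s,Z4([190,318]),83)
show('ptr t',t,Z3([156,152]),20)
show('ptr s tab',s,Z4([235,118]),30)
for n,c in(('t',t),('s',s)):
    f=c['frame']; hsv=cv2.cvtColor(f,cv2.COLOR_RGB2HSV)
    m=cv2.inRange(hsv,(0,0,90),(180,75,190)) 
    m=((hsv[...,1]<70)&(hsv[...,2]>80)&(hsv[...,2]<200)).astype('uint8')
    k,l,st,ce=cv2.connectedComponentsWithStats(m)
    print(n,[(ce[i].round(1).tolist(),st[i,2:].tolist()) for i in range(1,k) if 8<st[i,4]<400 and 150<ce[i][1]])
E
python3 - <<'E'
import cv2
a=cv2.imread('pics/top0.png');b=cv2.imread('pics/side0.png')
cv2.imwrite('pics/z5.png',cv2.resize(a[235:325,170:250],None,fx=6.5,fy=6.5,interpolation=0))
cv2.imwrite('pics/z6.png',cv2.resize(a[240:315,405:495],None,fx=7,fy=7,interpolation=0))
cv2.imwrite('pics/z7.png',cv2.resize(b[140:215,205:305],None,fx=7,fy=7,interpolation=0))
cv2.imwrite('pics/z8.png',cv2.resize(b[345:480,285:365],None,fx=4.4,fy=4.4,interpolation=0))
E
```

```text
saddle t [ 578.2 -145. ] [ 112.9 -131.8]
saddle s [ 582.1 -142.8] [ 116.6 -129.2]
knobtop t [ 578.9 -145.6] [ 113.7 -132.4]
knobtop s [ 584.  -141.8] [ 118.3 -128. ]
ptr t [626.1 -20. ] [146.7  -2.3]
ptr s tab [634.7 -24. ] [155.7  -5.4]
t [([304.7, 185.3], [27, 26, 73]), ([304.6, 197.5], [28, 15, 92]), ([26.2, 222.2], [27, 27, 303]), ([148.4, 223.5], [14, 12, 131]), ([505.3, 227.3], [12, 13, 49]), ([169.8, 237.7], [23, 24, 191]), ([483.9, 239.2], [26, 28, 257]), ([23.3, 255.8], [23, 27, 300]), ([225.2, 253.1], [18, 18, 232]), ([598.9, 252.4], [9, 7, 14]), ([379.0, 260.3], [22, 19, 92]), ([386.8, 255.1], [6, 6, 19]), ([423.3, 257.7], [7, 8, 37]), ([416.2, 263.1], [11, 12, 29]), ([627.5, 271.1], [21, 27, 325]), ([189.4, 277.5], [19, 18, 233]), ([20.1, 290.0], [24, 26, 298]), ([471.2, 290.6], [20, 17, 245]), ([600.9, 291.5], [12, 6, 21]), ([628.7, 305.3], [20, 24, 324]), ([223.0, 308.1], [7, 7, 43]), ([231.6, 309.5], [6, 12, 24]), ([17.4, 324.4], [21, 25, 299]), ([602.0, 330.1], [11, 7, 18]), ([630.0, 339.8], [18, 25, 316]), ([631.2, 374.9], [17, 25, 313]), ([601.3, 368.6], [6, 6, 11])
[... 182 characters left out ...]
14]), ([281.9, 444.5], [4, 9, 15]), ([613.0, 460.0], [1, 11, 11]), ([621.3, 466.0], [6, 8, 27]), ([618.7, 476.4], [17, 9, 80]), ([638.2, 477.4], [3, 5, 9]), ([633.0, 478.0], [5, 3, 9])]
s [([250.3, 158.6], [17, 14, 190]), ([425.2, 154.1], [3, 5, 9]), ([251.5, 170.7], [19, 10, 114]), ([284.7, 177.9], [18, 15, 211]), ([222.4, 179.2], [8, 10, 65]), ([431.4, 180.8], [2, 5, 9]), ([442.4, 188.8], [8, 15, 31]), ([285.1, 190.4], [19, 9, 114]), ([225.0, 198.4], [17, 11, 132]), ([429.4, 202.8], [24, 19, 304]), ([389.2, 210.7], [34, 26, 298]), ([451.5, 212.4], [5, 7, 17]), ([346.0, 355.8], [11, 13, 116]), ([343.7, 376.7], [21, 15, 166]), ([438.3, 410.6], [23, 26, 314]), ([320.4, 470.1], [28, 15, 145])]
```

View pics/z5.png

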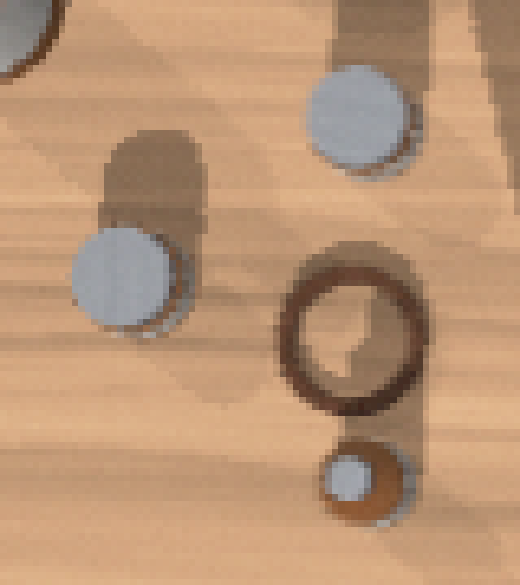

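View pics/z6.png

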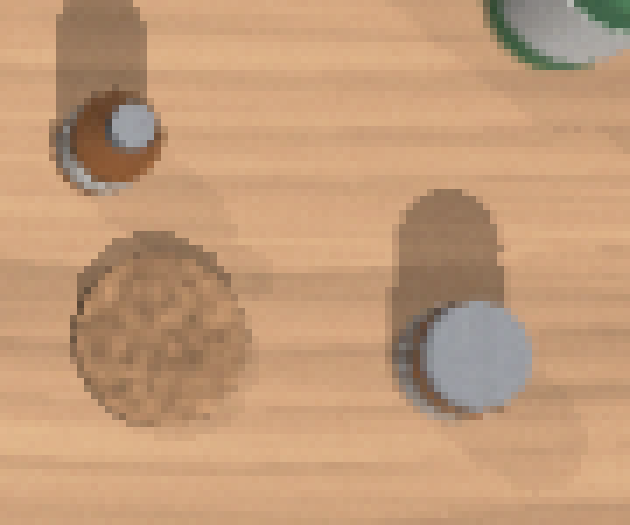

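View pics/z7.png

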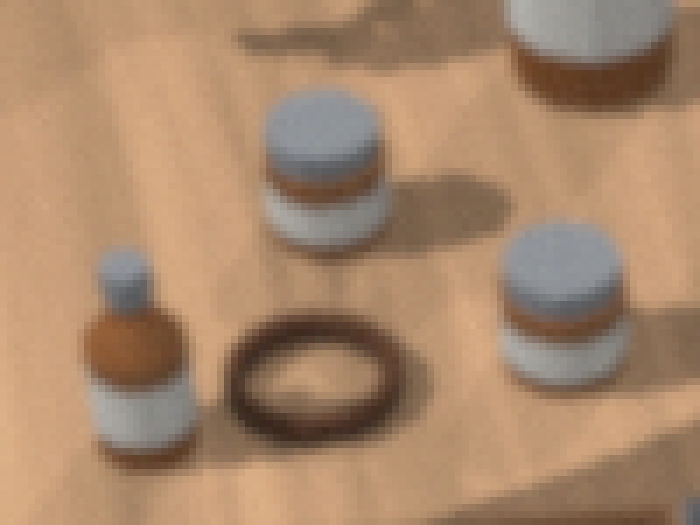

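View pics/z8.png

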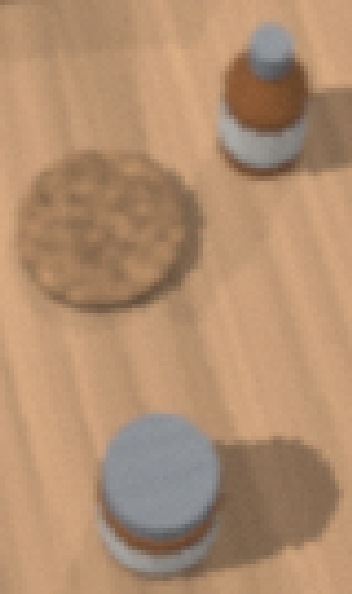

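```bash
cat >> h.py <<'E'
A=-0.1105; o=np.array([480.5,-1.5]); RT=np.array([[np.cos(A),-np.sin(A)],[np.sin(A),np.cos(A)]])
from scipy.spatial.transform import Rotation as Ro
def rv(yaw):  # tool down; tool y (jaw axis) along world direction at angle yaw+90deg
    c,s=np.cos(yaw),np.sin(yaw); y=np.array([-s,c,0]);z=np.array([0,0,-1.]);x=np.cross(y,z)
    return Ro.from_matrix(np.c_[x,y,z]).as_rotvec()
def T2W(p): return RT@np.array(p,float)+o
def W2T(p): return RT.T@(np.array(p,float)[:2]-o)
def st():
    s=bot.observe(); print('t%.1f'%s['time'],s['position'].round(1),'F',s['ft_force'].round(1),'M',s['moment'].round(2),'op %.1f'%s['opening'],'q6 %.2f'%s['q'][5]); return s
E
python3 - <<'E'
from h import *
for b in (0,np.pi):
  for y in(0,.7,1.4):
    q=bot.solve_ik([581,-143.5,90],rv(A+b+y)); print(b,y,None if q is None else np.round(q,2))
E
```

```text
0 0 [-0.26  0.57  1.77  0.    0.8  -1.72]
0 0.7 [-0.26  0.57  1.77 -0.    0.8  -2.42]
0 1.4 None
3.141592653589793 0 [-0.26  0.57  1.77 -0.    0.8   1.42]
3.141592653589793 0.7 [-0.26  0.57  1.77 -0.    0.8   0.72]
3.141592653589793 1.4 [-0.26  0.57  1.77  0.    0.8   0.02]
```

```bash
python3 - <<'E'
from h import *
B=A+np.pi
bot.move_pose([581,-143.5,160],rv(B)); bot.set_gripper(45); st()
print(bot.servo_line([581,-143.5,90],feed=150)); 
print(bot.servo_line([581,-143.5,59],feed=40,threshold=6)); st()
shot('side','side1'); shot('top','top1')
E
```

```text
t3.3 [ 581.  -143.4  160. ] F [-0.7  0.1 -1.1] M [-0.04 -0.06  0.05] op 44.6 q6 1.42
False
False
t4.9 [ 581.2 -143.6   59.1] F [ 0.1 -0.5 -0. ] M [ 0.02 -0.    0.01] op 44.9 q6 1.42
```

View pics/side1.png

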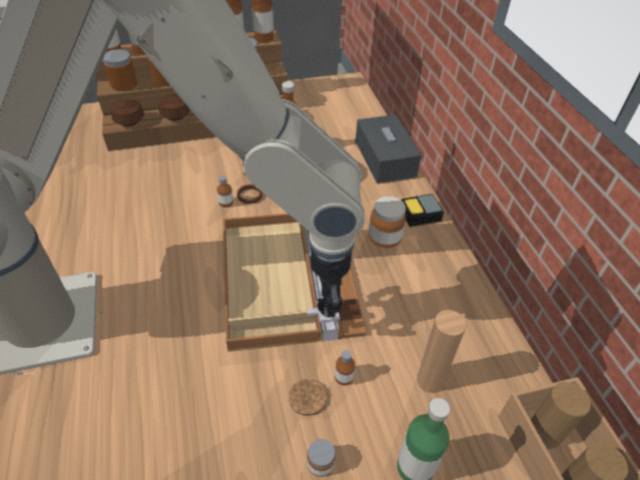

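View pics/top1.png

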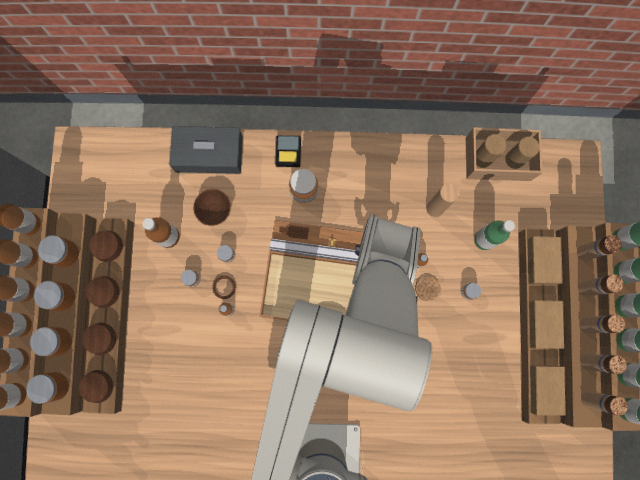

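The gripper is down over the knob. The once-hidden lower-left of the top view holds no other goods, so there are three jars and two bottles. Next I grip and loosen the knob.

```bash
python3 - <<'E'
from h import *
B=A+np.pi
bot.set_gripper(0); s=st()
p=np.array([581,-143.5,59])
for y in(.1,.35,.7,1.05,1.3):
    bot.servo_line(p,rv(B+y),feed=40) if 0 else bot.move_pose(p,rv(B+y)); print(y); st()
E
```

```text
t5.3 [ 581.1 -144.1   59.4] F [-2.3 -4.2  5. ] M [-0.69  0.34  0.22] op 13.1 q6 1.42
0.1
t5.6 [ 581.1 -144.1   59.4] F [-2.2 -4.1  4.1] M [-0.7   0.33  0.22] op 12.7 q6 1.32
0.35
t5.9 [ 581.1 -144.    59.3] F [-2.  -4.9  3.9] M [-0.75  0.43  0.23] op 12.7 q6 1.07
0.7
t6.4 [ 581.1 -143.5   59.3] F [-0.8 -2.   5.4] M [-0.26  0.38  0.14] op 13.3 q6 0.73
1.05
t6.8 [ 581.  -143.4   59.3] F [-2.1 -1.4  5.7] M [-0.21  0.44  0.14] op 12.9 q6 0.38
1.3
t7.1 [ 580.9 -143.3   59.2] F [-1.8 -2.4  6.5] M [-0.19  0.43  0.13] op 12.5 q6 0.13
```

```bash
python3 - <<'E'
from h import *
p=np.array([581,-143.5,59])
d=RT@np.array([0,128.5])
for f in(.1,.5,1):
    q=p.copy(); q[:2]+=d*f; bot.servo_line(q,feed=60); st()
shot('side','side2'); shot('top','top2')
a=cv2.imread('pics/side2.png')
cv2.imwrite('pics/z9.png',cv2.resize(a[180:360,210:390],None,fx=3.3,fy=3.3,interpolation=3))
E
```

```text
t7.5 [ 582.4 -129.7   59.3] F [-2.3  2.9  5.8] M [0.35 0.38 0.06] op 13.3 q6 0.15
t8.5 [588.1 -78.8  59.3] F [-1.2  2.2  5.3] M [0.28 0.27 0.11] op 12.6 q6 0.23
t9.7 [595.3 -15.1  59.3] F [-0.9 -0.   4.9] M [0.2  0.29 0.12] op 12.8 q6 0.34
```

View pics/z9.png

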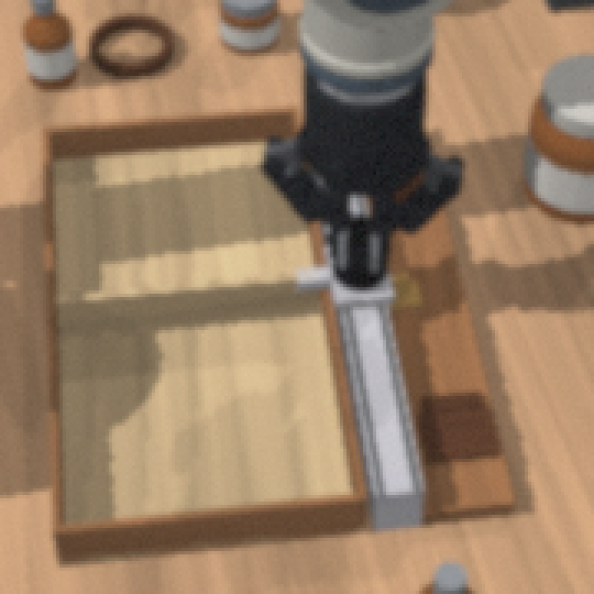

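View pics/top2.png

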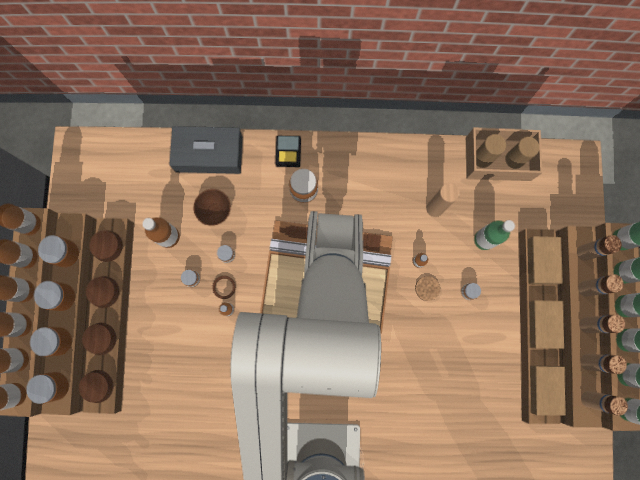

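In the side view the divider looks aligned with the pointer, but the arm hides the top view. I'll let go and look properly before tightening.

```bash
python3 - <<'E'
from h import *
B=A+np.pi
bot.set_gripper(40); p=bot.observe()['position']
bot.servo_line([p[0],p[1],140]); bot.move_pose([400,-380,250],rv(B+1.3)); st()
shot('side','side3'); shot('top','top3')
a=cv2.imread('pics/top3.png');b=cv2.imread('pics/side3.png')
cv2.imwrite('pics/z10.png',cv2.resize(a[220:340,255:400],None,fx=5,fy=5,interpolation=0))
cv2.imwrite('pics/z11.png',cv2.resize(b[220:330,280:370],None,fx=5.4,fy=5.4,interpolation=0))
E
```

```text
t12.5 [ 400.5 -379.3  249.5] F [-0.6 -0.1 -0.1] M [-0.03 -0.06 -0.02] op 39.7 q6 -0.40
```

View pics/z10.png

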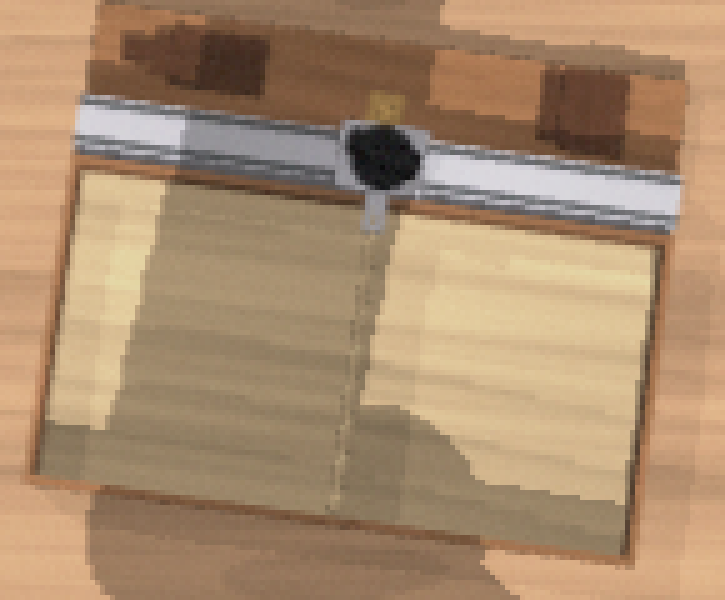

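View pics/z11.png

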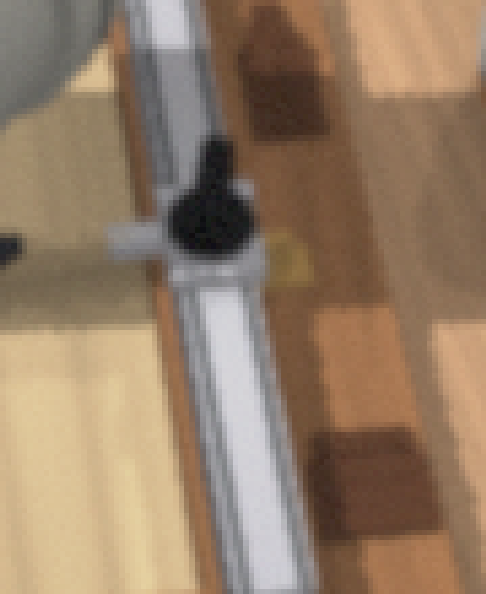

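```bash
python3 - <<'E'
from h import *
t=load('top3')
f=lambda p: np.array(p,float)/5+[255,220]
w=cast(t,f([386,127]),50)[0]; print(W2T(w))
for z in(18,38): print(W2T(cast(t,f([387,108]),z)[0]))
h=cv2.cvtColor(t['frame'],cv2.COLOR_RGB2HSV)[235:250,325:342]
m=((h[...,0]>20)&(h[...,0]<34)&(h[...,1]>110)).astype('uint8'); print(m)
y,x=np.nonzero(m); p=[325+x.mean(),235+y.mean()]; print(p,W2T(cast(t,p,25)[0]))
# plate/knob arm: white bracket & saddle edges
g=cv2.cvtColor(t['frame'],cv2.COLOR_RGB2HSV)[244:257,318:346]; print(g[...,1])
s=load('side3');f=lambda p: np.array(p,float)/5.4+[280,220]
print(W2T(cast(s,f([227,281]),46)[0])+[0,25], W2T(cast(s,f([265,258]),50)[0]),W2T(cast(s,f([287,262]),20)[0]))
E
```

```text
[131.76588559  -3.11130737]
[147.93531876  -2.41628581]
[144.69978163  -2.30096592]
[[0 0 0 0 0 0 0 0 0 0 0 0 0 0 0 0 0]
 [0 0 0 0 0 0 0 0 0 0 0 0 0 0 0 0 0]
 [0 0 0 0 0 0 0 0 0 0 0 0 0 0 0 0 0]
 [0 0 0 0 0 0 0 0 0 0 0 0 0 0 0 0 0]
 [0 0 0 0 0 0 0 0 0 0 0 0 0 0 0 0 0]
 [0 0 0 0 0 0 0 0 0 0 0 0 0 0 0 0 0]
 [0 0 0 0 0 0 0 0 0 0 0 0 0 0 0 0 0]
 [0 0 0 0 0 0 0 0 0 0 0 0 0 0 0 0 0]
 [0 0 0 0 0 0 0 0 0 0 0 0 0 0 0 0 0]
 [0 0 0 0 0 0 0 0 0 0 0 0 0 0 0 0 0]
 [0 0 0 0 0 0 0 0 0 0 0 0 0 0 0 0 0]
 [0 0 0 0 0 0 0 0 0 0 0 0 0 0 0 0 0]
 [0 0 0 0 0 0 0 0 0 0 0 0 0 0 0 0 0]
 [0 0 0 0 0 0 0 0 0 0 0 0 0 0 0 0 0]
 [0 0 0 0 0 0 0 0 0 0 0 0 0 0 0 0 0]]
[np.float64(nan), np.float64(nan)] [nan nan]
[[118 129 127 124 125  46  14   3   8  23  40  40  67 116 120 127 131 129
  131 128 128 129 131 125 127 125 123 122]
 [ 21  29  27  47  83  31   7   6   6   9  10  20  39  81  87  50  10  20
   31  51  87  97 120 126 128 120 125 129]
 [  3   6   6   8  14   7   6  12  12  10  18  42  24  26  26  13   4   8
   11   7   7   9  24  92 125 129 123 121]
 [ 13   8  11  11  11   5  14  34  26   9  26   8  62  25  71   
[... 574 characters left out ...]
  39   9  43  20  31
   29  16  27  10   9   9   9   5   6   6]
 [  9   9  11   9   7   7  10  13  20   9  35  26  20   0  49  24  16  10
   35  23   5   7   8   9   7   6   6   5]
 [ 11  12   9  12   9  10  10   9  15  30  53   9   9  57  23   9  30  33
   11  44  13  12   8   7   6   6   6   6]
 [  9  10  11  16   8  10  11   8  14  28  54  28   8  15  20  41  44  23
   16  17   8  11   6   6   7   6   6   6]
 [ 11  11   6   9  12   8   7  11   8  10   6   8  46  19  15  10  23  11
    4   4   9   9   7   7   7   8   7   6]]
[120.07919369  -0.8799708 ] [136.68527239 -19.06204494] [150.65414905   2.73830539]<stdin>:8: RuntimeWarning: Mean of empty slice.
  ret = ret.dtype.type(ret / rcount)
```

Top and side views both put the divider 1–3 mm to the right of the pointer, so I'll nudge it +1.5 mm and tighten.

```bash
python3 - <<'E'
from h import *
B=A+np.pi
p=np.array([595.3,-15.1,59])
bot.move_pose([p[0],p[1],140],rv(B+1.3)); bot.servo_line([p[0],p[1],90]); print(bot.servo_line(p,feed=50,threshold=8))
bot.set_gripper(0); st()
p[:2]+=RT@[0,1.5]; bot.servo_line(p,feed=20)
for y in(1.05,.7,.35,.15,0,-.04):
    bot.move_pose(p,rv(B+y)); print(y); st()
bot.sleep(.4)
bot.set_gripper(40); bot.servo_line([p[0],p[1],140]); bot.move_pose([400,-380,250],rv(B)); st()
shot('side','side4'); shot('top','top4')
a=cv2.imread('pics/top4.png');b=cv2.imread('pics/side4.png')
cv2.imwrite('pics/z12.png',cv2.resize(a[220:340,255:400],None,fx=5,fy=5,interpolation=0))
E
```

```text
False
t15.8 [595.4 -15.1  59.5] F [-2.1  1.2  4.2] M [0.13 0.21 0.03] op 13.0 q6 0.34
1.05
t16.4 [595.7 -13.7  59.5] F [-2.1 -1.3  5.5] M [-0.2   0.26 -0.16] op 12.9 q6 0.59
0.7
t16.8 [595.7 -13.8  59.5] F [-2.5 -1.5  5.3] M [-0.26  0.29 -0.13] op 13.2 q6 0.94
0.35
t17.2 [595.7 -13.9  59.5] F [-2.1 -1.5  5.5] M [-0.34  0.27 -0.12] op 12.8 q6 1.29
0.15
t17.5 [595.8 -14.   59.6] F [-2.6 -1.8  6.8] M [-0.38  0.35 -0.09] op 13.2 q6 1.49
0
t17.8 [595.7 -14.   59.6] F [-1.5 -1.5  5.9] M [-0.47  0.37 -0.02] op 12.7 q6 1.64
-0.04
t18.0 [595.8 -14.   59.7] F [-2.1 -3.2  6.7] M [-0.37  0.41  0.88] op 12.8 q6 1.68
t21.1 [ 400.5 -379.3  249.5] F [ 0.2 -0.5  0.4] M [0.01 0.01 0.03] op 39.7 q6 0.90
```

View pics/z12.png

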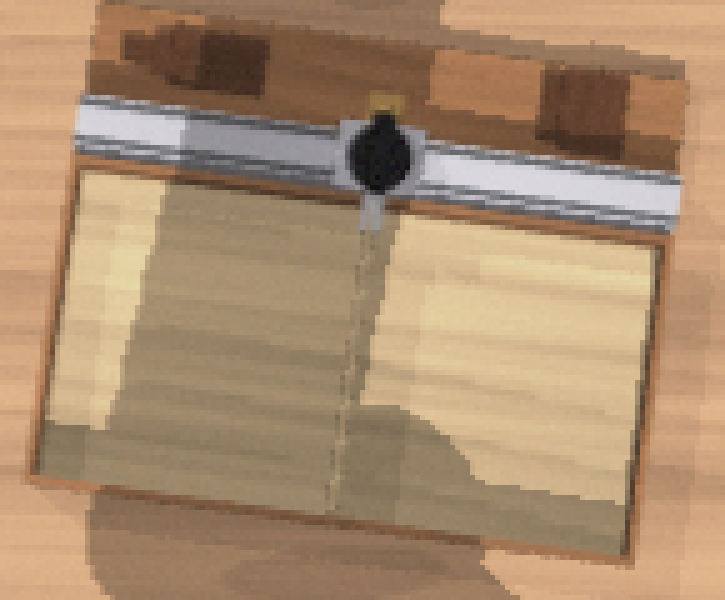

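View pics/top4.png

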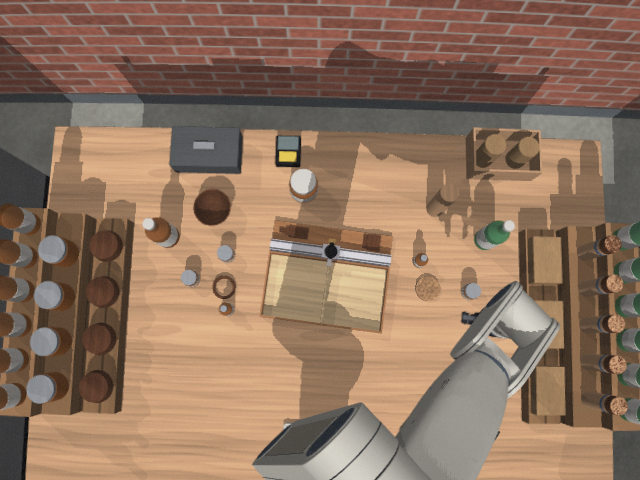

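The divider is clamped, with the index within about 1 mm of the pointer in the top view, and the tightening moment rose to 0.9 N m at the stop. Next I locate the goods in both views.

```bash
python3 - <<'E'
from h import *
t=load('top4');t0=load('top0');s=load('side0')
f7=lambda p: np.array(p,float)/7+[205,140]
f8=lambda p: np.array(p,float)/4.4+[285,345]
T={'j1':([225.2,253.1],50),'j2':([189.4,277.5],50),'j3':([471.6,290.6],50),'b1':([223.2,308.1],85),'b2':([423.2,257.7],85)}
S={'j1':f7([562,262]),'j2':f7([320,132]),'j3':f8([162,462]),'b1':f7([124,264]),'b2':f8([272,40])}
hsv=cv2.cvtColor(t['frame'],cv2.COLOR_RGB2HSV)
m=((hsv[...,1]<70)&(hsv[...,2]>80)&(hsv[...,2]<200)).astype('uint8')
k,l,stt,ce=cv2.connectedComponentsWithStats(m)
for n,(p,z) in T.items():
    i=1+np.argmin(np.linalg.norm(ce[1:]-p,axis=1)); 
    print(n,ce[i].round(1),stt[i,2:],cast(t,ce[i]+.0,z)[0,:2].round(1),cast(s,S[n],z)[0,:2].round(1))
E
```

```text
j1 [225.2 253.1] [ 18  18 232] [581.1 286.2] [585.6 289.1]
j2 [189.4 277.6] [ 19  17 231] [508.3 385.1] [511.3 386.6]
j3 [471.2 290.6] [ 20  17 243] [ 490.9 -418.4] [ 495.7 -418.8]
b1 [223.  308.1] [ 7  7 43] [423.  279.3] [425.9 282.1]
b2 [423.3 257.7] [ 7  8 37] [ 577.4 -274.3] [ 581.3 -273. ]
```

```bash
cat >> h.py <<'E'
def yawbest(p,pref=A):
    for b in(0,np.pi):
        q=bot.solve_ik(p,rv(pref+b))
        if q is not None and abs(q[5])<2.4: 
            yield abs(q[5]),pref+b
def go(p,yaw): bot.move_pose(p,rv(yaw))
def pick(xy,dia,h,pre=75,pref=A):
    x,y=xy; yw=min(yawbest([x,y,120],pref))[1]
    go([x,y,130],yw); bot.set_gripper(pre)
    if bot.servo_line([x,y,40],feed=200,threshold=15): print('HIT high'); st(); return None
    if bot.servo_line([x,y,h],feed=60,threshold=6): print('HIT'); st(); return None
    bot.set_gripper(0); s=st()
    bot.servo_line([x,y,140],feed=150); s=st()
    return s['opening']>dia-6
def place(txy,dia,h):
    x,y=T2W(txy); p=bot.observe()['position']
    yw=min(yawbest([x,y,120]))[1]
    bot.servo_line([x,y,140],rot=rv(yw),feed=200)
    s=st()
    if s['opening']<dia-6: print('LOST'); return False
    bot.servo_line([x,y,8+h+8],feed=150)
    print(bot.servo_line([x,y,8+h-1.5],feed=30,threshold=4)); s=st()
    bot.set_gripper(dia+14); z=bot.observe()['position'][2]
    bot.servo_line([x,y,z+60],feed=120); bot.servo_line([x,y,150],feed=250); st(); return True
E
python3 - <<'E'
from h import *
if pick([579.5,-273.7],38,19): place([35,85],38,19)
E
```

```text
t24.1 [ 579.9 -273.9   19.6] F [0.3 0.2 4.2] M [ 0.05  0.01 -0.  ] op 36.6 q6 1.22
t25.1 [ 578.8 -273.4  139. ] F [ 0.4  0.8 -1.9] M [0.03 0.02 0.01] op 37.0 q6 1.22
t28.3 [524.7  78.9 140. ] F [ 0.7  0.8 -1.3] M [ 0.02 -0.02  0.01] op 36.5 q6 -1.33
True
t29.5 [525.7  79.2  27.5] F [-1.3 -0.1  7.1] M [-0.09  0.23  0.05] op 37.0 q6 -1.33
t30.9 [524.8  79.2 150.1] F [-0.7 -0.7 -0.6] M [-0.02 -0.01 -0.03] op 52.2 q6 -1.33
```

```bash
python3 - <<'E'
from h import *
if pick([424.5,280.7],38,19): place([-35,85],38,19)
go([330,-330,250],A)
st(); shot('top','top5'); shot('side','side5')
E
```

```text
t33.7 [424.7 280.8  19.5] F [-1.6 -0.3  6. ] M [-0.01  0.19  0.  ] op 36.8 q6 -0.90
t34.6 [423.9 280.3 139.3] F [-0.2 -0.4 -1.3] M [ 0.03 -0.04  0.02] op 36.7 q6 -0.90
t35.8 [454.9  87.3 139.8] F [-0.  -0.4 -0.5] M [-0.04  0.02  0.05] op 36.7 q6 -1.30
True
t36.9 [456.   87.   27.4] F [-0.  -1.   7.6] M [ 0.01  0.23 -0.02] op 36.7 q6 -1.30
t38.3 [455.2  86.8 150. ] F [-0.7 -0.1 -0.3] M [ 0.02 -0.   -0.  ] op 52.1 q6 -1.30
t39.9 [ 330.3 -329.3  249.5] F [ 0.2  0.6 -0.2] M [0.02 0.05 0.01] op 51.7 q6 -2.27
```

View pics/top5.png

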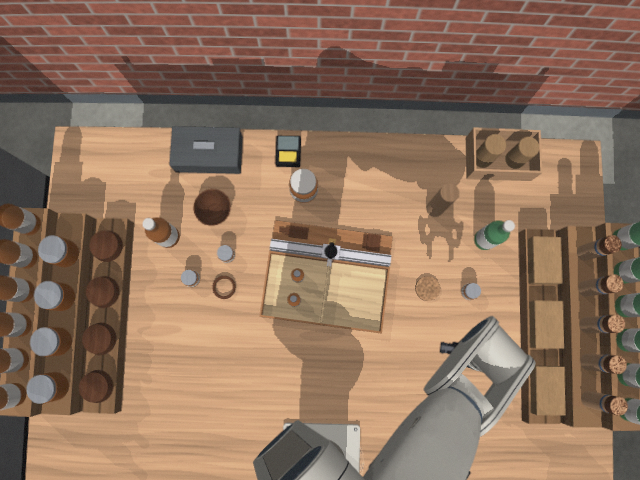

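View pics/side5.png

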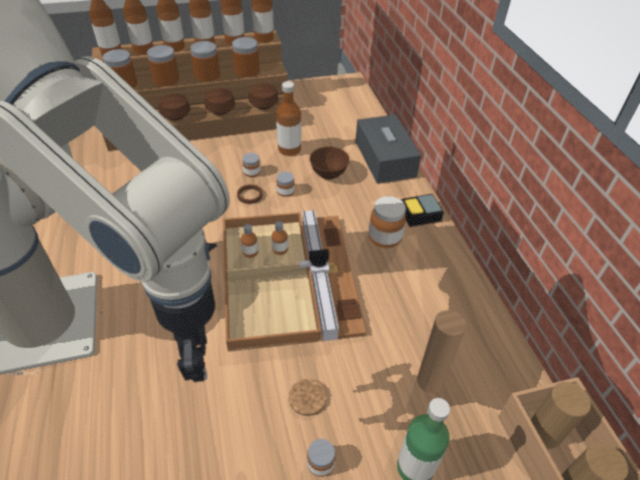

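Both bottles stand in the left bay, at top pixels (297,274) and (293,299). The jars haven't moved, so I'll take the jars next, starting with j3 on the right, and look before each pick.

```bash
cat >> h.py <<'E'
def jars(c):
    hsv=cv2.cvtColor(c['frame'],cv2.COLOR_RGB2HSV)
    m=((hsv[...,1]<70)&(hsv[...,2]>80)&(hsv[...,2]<200)).astype('uint8')
    k,l,s,ce=cv2.connectedComponentsWithStats(m)
    return [(ce[i].round(1),(cast(c,ce[i],50)[0,:2]+[1.8,1]).round(1)) for i in range(1,k) if 190<s[i,4]<270 and 130<ce[i][0]<510 and abs(s[i,2]-19)<4 and abs(s[i,3]-18)<4]
E
python3 - <<'E'
from h import *
print(jars(load('top5')))
if pick([493,-418.6],48,14,pre=80): place([57,-87],48,14)
for p,w in jars(shot('top','top6')): print(p,w,W2T(w))
E
```

```text
[(array([225.2, 253.1]), array([582.8, 287.2])), (array([189.5, 277.5]), array([510.2, 386. ])), (array([471.3, 290.6]), array([ 492.7, -417.6]))]
t44.7 [ 493.5 -419.2   14.9] F [-0.9 -0.7  6.4] M [-0.02  0.09 -0.02] op 45.9 q6 0.96
t45.7 [ 492.4 -418.   138.9] F [ 0.2  0.1 -1.1] M [-0.    0.   -0.04] op 46.1 q6 0.96
t47.5 [527.5 -94.9 140. ] F [ 1.1 -0.2 -1.8] M [0.05 0.04 0.03] op 46.1 q6 1.48
True
t48.7 [528.6 -94.4  22.9] F [-0.5  0.8  6.6] M [ 0.02  0.13 -0.  ] op 46.0 q6 1.48
t50.1 [527.6 -94.3 150.1] F [ 0.6 -0.8 -0.5] M [ 0.   -0.03 -0.  ] op 62.2 q6 1.48
[225.2 253.1] [582.9 287.2] [ 69.93900201 298.23143026]
[189.5 277.5] [510.3 385.8] [-13.09135787 388.22409295]
```

View pics/top6.png

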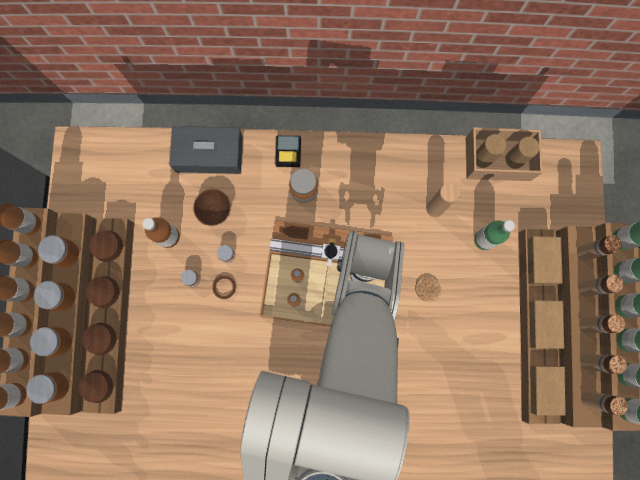

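The first jar is placed and the other two haven't moved. Now j1.

```bash
python3 - <<'E'
from h import *
go([480,250,220],A)
j=jars(shot('top','top7a')); print(j)
if pick([583.2,287.5],48,14,pre=80): place([0,-87],48,14)
for p,w in jars(shot('top','top7')): print(p,w,W2T(w))
shot('side','side7')
E
```

```text
[(array([358. , 272.2]), array([537.6, -93.3]))]
t54.9 [583.8 287.8  14.8] F [-0.7 -0.2  5.1] M [-0.06  0.07  0.05] op 46.4 q6 -1.02
t55.9 [582.4 287.1 138.9] F [ 0.  -0.2 -1.3] M [-0.01  0.06  0.05] op 46.4 q6 -1.02Traceback (most recent call last):
  File "<stdin>", line 4, in <module>
  File "h.py", line 44, in place
    bot.servo_line([x,y,140],rot=rv(yw),feed=200)
    ~~~~~~~~~~~~~~^^^^^^^^^^^^^^^^^^^^^^^^^^^^^^^
bench.Unreachable: the arm cannot follow that straight line within its joint ranges
```

```bash
python3 - <<'E'
import re
s=open('h.py').read()
s=s.replace("yield abs(q[5]),pref+b","yield abs(q[5]-bot.observe()['q'][5]),pref+b").replace("abs(q[5])<2.4","abs(q[5])<2.5")
open('h.py','w').write(s)
E
python3 - <<'E'
from h import *
t=load('top7a')
cv2.imwrite('pics/z13.png',cv2.resize(t['frame'][220:340,255:400,::-1],None,fx=5,fy=5,interpolation=0))
s=shot('side','side7')
cv2.imwrite('pics/z14.png',cv2.resize(s['frame'][195:355,210:370,::-1],None,fx=3.7,fy=3.7,interpolation=0))
E
```

```text
(no output)
```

View pics/z13.png

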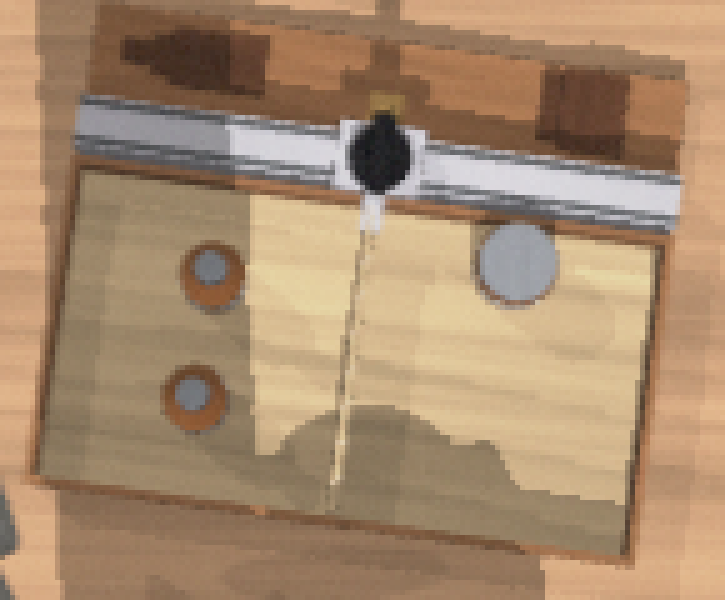

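View pics/z14.png

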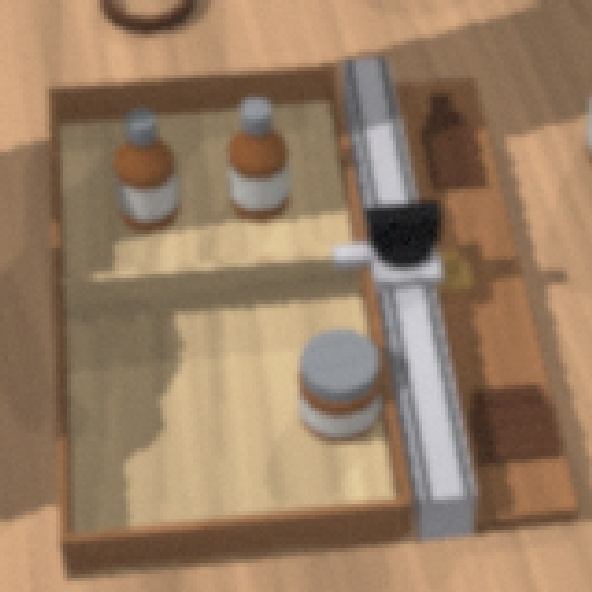

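All three placed items stand upright; the jar is close to the far wall but flat. I'm still holding the next jar, so I continue with a nearest-branch wrist choice.

```bash
python3 - <<'E'
from h import *
place([0,-87],48,14)
go([480,150,220],rv and A)
print(jars(shot('top','top8'))); st()
shot('side','side8')
E
```

```text
t58.0 [471.1 -87.5 140. ] F [-0.6 -0.1 -1.3] M [ 0.03 -0.07  0.01] op 46.3 q6 -1.67
True
t59.2 [471.9 -88.2  22.7] F [-0.8 -0.6  7.4] M [ 0.05  0.17 -0.  ] op 46.2 q6 -1.67
t60.6 [470.9 -88.  150. ] F [-1.1 -0.4  1. ] M [-0.05 -0.01 -0.03] op 62.0 q6 -1.67
[(array([358. , 272.3]), array([537.3, -93.2])), (array([189.5, 277.5]), array([510.2, 386. ])), (array([355.4, 294.8]), array([473.2, -86.8]))]
t61.6 [479.5 148.8 218.9] F [ 0.4 -0.1  0.1] M [-0.01  0.05  0.03] op 62.0 q6 -1.18
```

View pics/top8.png

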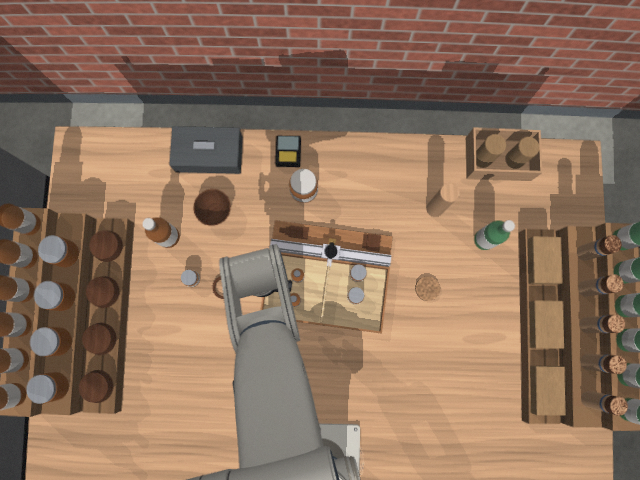

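View pics/side8.png

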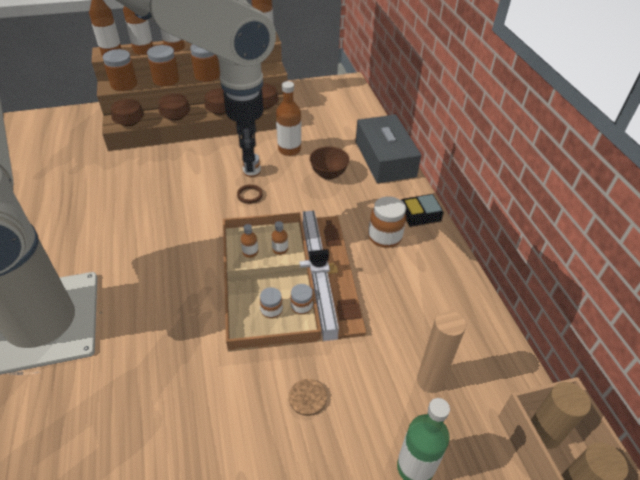

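Two jars stand in the right bay, at top pixels (358,272) and (355,295). The last one is still at (189.5,277.5).

```bash
python3 - <<'E'
from h import *
if pick([510,386],48,14,pre=80): place([-55,-87],48,14)
p=bot.observe()['position']
bot.servo_line([p[0],p[1],250]); go([300,400,280],A); st()
for q,w in jars(shot('top','top9')): print(q,w,W2T(w))
s=shot('side','side9'); t=load('top9')
cv2.imwrite('pics/z15.png',cv2.resize(t['frame'][220:340,255:400,::-1],None,fx=5,fy=5,interpolation=0))
E
```

```text
t64.6 [510.6 386.5  14.9] F [-1.4  0.3  4.8] M [-0.    0.09  0.03] op 46.4 q6 -0.83
t65.6 [509.3 385.5 139. ] F [-0.7 -0.1 -1. ] M [-0.02  0.03  0.03] op 46.2 q6 -0.83
t68.1 [416.3 -81.5 140. ] F [-0.1  0.8 -2.1] M [-0.01 -0.01 -0.01] op 46.0 q6 -1.68
True
t69.3 [417.2 -82.1  22.8] F [-1.7 -0.8  9.4] M [0.06 0.21 0.  ] op 46.3 q6 -1.68
t70.7 [416.3 -81.9 150. ] F [-0.1 -0.4 -0.9] M [-0.03  0.02 -0.  ] op 62.3 q6 -1.68
t73.3 [300.5 399.3 279.8] F [ 0.  -0.5  0.1] M [ 0.   -0.   -0.07] op 61.8 q6 -0.56
[358.  272.4] [537.2 -93.3] [ 66.47746083 -84.98751203]
[355.4 294.7] [473.4 -86.7] [  2.33875489 -85.46332679]
[353.1 314.5] [417.6 -81.2] [-53.72743959 -86.15023062]
```

View pics/z15.png

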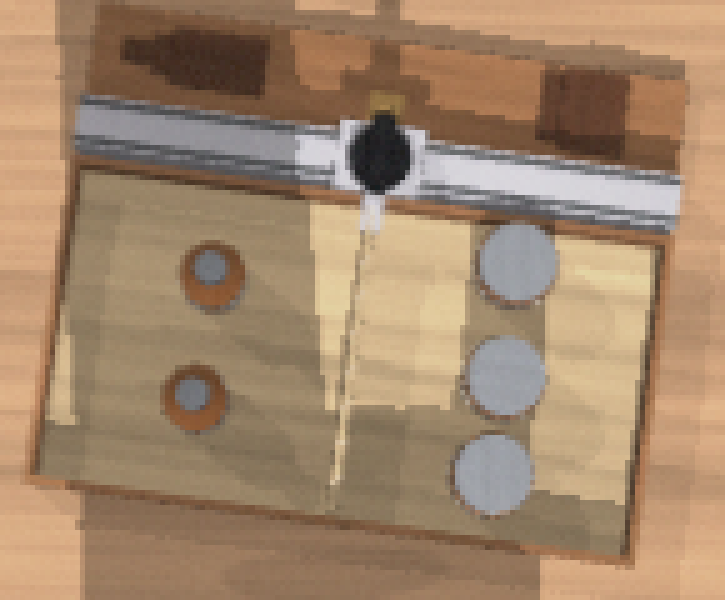

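View pics/side9.png

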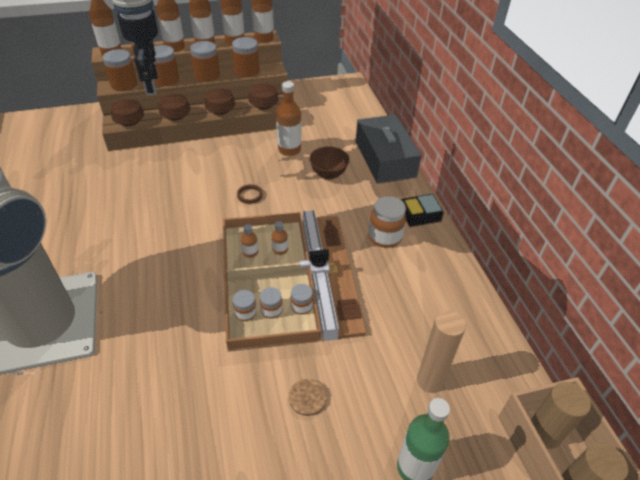

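```bash
python3 - <<'E'
from h import *
s=load('side9')
cv2.imwrite('pics/z16.png',cv2.resize(s['frame'][240:350,220:345,::-1],None,fx=5.4,fy=5.4,interpolation=3))
E
```

```text
(no output)
```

View pics/z16.png

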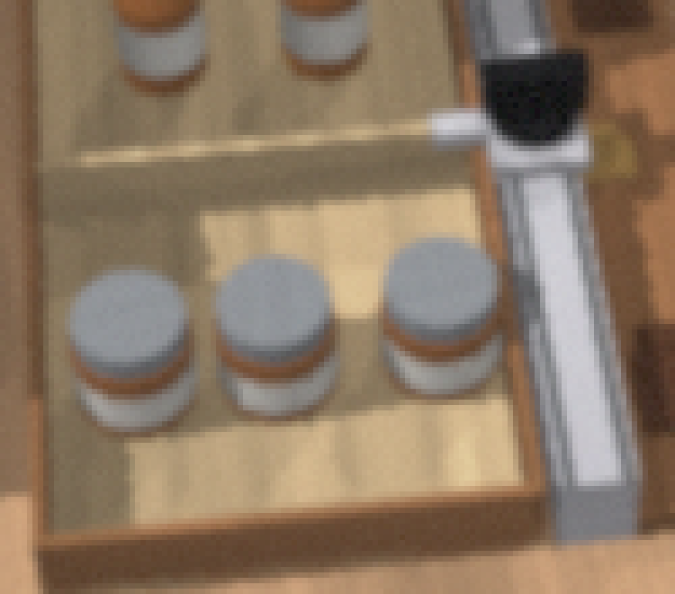

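All three jars stand flat and upright, and the far one is clear of the wall. The knob bar lies along tray x (tight) and the divider is at the pointer, so I'm handing in.

```bash
python3 - <<'E'
from h import *
st(); bot.job_done()
E
```

```text
t73.4 [300.6 399.3 279.9] F [-0.5 -0.3 -0.2] M [ 0.    0.04 -0.01] op 62.2 q6 -0.56
the job is handed in; nothing more can be done
```

The display tray is set up and the job was handed in at 73 s; no verdict was reported. I loosened the knob, slid the divider about 130 mm to the brass pointer, and tightened the knob to its stop, where the moment rose to about 0.9 N m. Then I stood both bottles in the left bay, at the bottle plaque, and all three jars in the right bay, at the jar plaque.

**Last checks:**
- In the last pictures the divider's index is within about 1 mm of the pointer in the top view, and the knob bar lies along tray x, so it is tight. I measured that offset just after tightening.
- All five items are upright on the tray floor in their bays, the arm is clear, and the goods to be left alone look unmoved.

**Disagreements:**
- **Camera views:** the two cameras differed by 3–5 mm in x throughout, and I used their average. Before the last 1.5 mm nudge, the side view put the divider up to 3.6 mm short of the pointer. I did not re-measure from the side after tightening.
- **Far jar:** it measured about 7–9 mm nearer the far wall than I aimed for. It stands flat, with a small visible gap to the wall.
- **Wrist move:** one carrying move was refused as unreachable while a jar was held. I redid it with a different wrist turn and lost nothing.

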